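Unscrew the dust cap from the taller lens

ROBOT

A 7-joint arm with a two-finger parallel gripper is mounted at the origin on a cart in front of the work surface, level with it; the furniture and walls round the work are solid. World frame = base frame: x ahead of the robot, y to its left, z up, the work surface at z = 0. Lengths are in mm, angles in rad, forces in N, time in s.
With the tool pointing down it reaches from about 425 to 1025 mm from the base axis. Payload 9.4 kg.
Tool frame: the origin (TCP) lies at the very end of the fingers, on their centre line; the grasp point (between the pads) lies 19 mm behind it (grasp_offset is the distance from the TCP to the grasp point, in mm); z points along the fingers, y is the line along which they close (so a half turn about z gives the same grasp; the last joint's range is limited). The gripper opens to 93 mm and grips with 3 to 60 N. Pads are 15 mm wide; open, the fingers measure 128 mm over their backs; the gripper's body (75 mm by 188 mm) begins 65 mm behind the grasp point.
Start: joints at [1.172, 0.599, -0.003, 1.599, 0.002, 0.943, -0.08], TCP at [229.289, -687.787, 218.618] pointing down, gripper open.
Joint ranges: [-2.57, 2.57], [-0.35, 1.97], [-1.29, 1.29], [0.11, 2.56], [-1.05, 4.19], [0.11, 1.86], [-2.63, 2.63]. Speed limits (rad/s): [2.22, 2.22, 3.01, 3.01, 3.14, 3.14, 3.14].

INTERFACE

Orientations are given as [roll, pitch, yaw] about the fixed x, y, z axes, in that order (R = Rz(yaw) Ry(pitch) Rx(roll)).
In Python, from cell import * gives the robot as it stands.
- The arm moves only by the shell command python3 -m handwheel 'ROWS' [FORCE]. ROWS is text: rows parted by semicolons, each of 5 numbers parted by spaces: the shift along the tool's x, y, z in mm, then the turn about the tool's z in degrees, then the finger opening in mm, from 0 to 93. In form: dx dy dz spin grip; .... A call has 1 to 20 rows; each row shifts and turns the commanded pose from where the row before left it, along the tool's axes as they then stand; what a row does not reach is not made up. A row lasts 1/12 s, in which the tool goes at most 41.7 mm and 7.16 degrees, less where a joint would pass 70% of its speed; a pose out of reach is approached as far as the arm can. A call is refused whole if a number of a shift passes 41.7 or a number of a turn 7.16, either way. A call with a gripper value outside its range is refused whole. The fingers move at their own pace and stop on an object; FORCE is the grip in N (left out, the last holds). Time passes only in rows, so rows that do not move let the fingers close. It gives the time, the measured TCP pose, the force, the opening and the grip force at its end, in the units of the state.
- observe(): the state, without advancing time (a new reading comes with each control period).
- get_image(name): name is "scene" or "side" or "wrist"; returns a dict with "frame" (384x512x3 uint8, red, green, blue), "fovy" (degrees; the focal length in pixels is half the picture's height over the tangent of half this angle, whatever the lens; pixels are square), "cx", "cy" (the principal point, pixels), "origin" and "rotation" of the camera in the world; the wrist camera has in their place "T_tool_cam" (4x4, takes a point from camera to tool coordinates, whose origin is the TCP and whose axes are the flange's). Camera axes: x right, y down, z forward; pixel columns grow to the right and rows downward; lengths in mm; the calibration is good to about 2 mm. A picture is of the moment at which its call begins: read the wrist's pose just before it. There is no depth.
- job_done(): hands the job in; it is judged then, once.
The state is a dict: "t": time; "qpos": joint angles; "dq": joint speeds; "joint_efforts": joint torques, N m; "tool_pos": TCP position; "tool_rot": TCP orientation; "wrist_force": force on the tool from outside, world axes, zero at the start; "moment": the same for the moment, N m; "grip_width": opening from 0.0 (shut) to 1.0 (fully open); "grip_force": force on a finger pad.
Only numpy, scipy, OpenCV 4.12 (cv2) and the standard library are available. Lean on these libraries where they do the work, as an engineer would, in place of code of your own. Each camera call takes 0.05 s, during which the arm holds its last target. There are 200 camera calls.

TASK

Two lenses stand upright on the bench, each closed by a screw-on metal dust cap. Unscrew the cap of the taller lens (anticlockwise seen from above; its coarse thread lets go within a quarter turn or so), keep hold of it as it comes free, and lay it gently in the shallow square metal tray, flat with its open side down, near the middle of the tray. Leave the shorter lens capped and never let the cap fall onto the bench.

Things in the scene. Friction and masses are not known exactly. Their poses are not given: they have to be found in the camera images.
- tall_cap_center (a point): Centre (half-way up) of the bare-metal knurled dust cap on the taller lens: 48 mm across, 30 mm high, 60 g, z up through its closed top, hollow 15 mm deep below. Starts screwed home. Turned anticlockwise from above (positive about z) it rises 12 mm per full turn and lifts off once turned 75 to 145 degrees; the other way is a stop. Needs under 0.5 N m. Grip across any diameter.
- tall_lens: The taller lens, fixed upright: black barrel 44 mm across (ribbed rings 52 mm across 20 to 74 mm above the bench; round foot 74 mm across), threaded neck on top ending 125 mm above the bench. Its cap reaches from 110 to 140 mm. Origin at the centre of its underside, z up; x is where the cap's x axis points while screwed home.
- short_cap_center (a point): Centre of the identical dust cap on the shorter lens, to be left alone. The shorter lens is the same lens but 100 mm high with cap; this cap reaches from 70 to 100 mm above the bench.
- tray: Shallow open square tray of bare metal, fixed to the bench, 150 x 150 mm outside, rim 18 mm high, walls and floor 4 mm thick (floor 4 mm above the bench). Origin at the centre of its underside; x and y along its sides.
There are look-alikes about, which are no part of the job. What is shaped like the part that bears tall_cap_center but orange is not meant.

How it is judged (in metres and radians):
On the way, in this order (a step that is already met when the one before it is completed fails the run):
1. the taller lens's cap has been turned by more than 45 degrees while still on its neck (angle between the x axis of tall_cap and the x axis of tall_lens, either way round above 0.785 rad and z of tall_cap_center in the frame of tall_lens below 0.137 m and horizontal distance between tall_cap_center and tall_lens below 0.008 m), for 0.05 s.
2. the cap is held clear above the neck (height (world z) of tall_cap_center above 0.148 m and contact force between the fingers and tall_cap above 0.5 N), for 0.1 s.
At the end, for the whole second after the job is handed in: The taller lens's cap lies at rest on the tray's floor, open side down (within 11 degrees of level), its centre within 40 mm of the tray's middle along each of the tray's sides; the shorter lens's cap is still on its lens (moved less than 10 mm) (x of tall_cap_center in the frame of tray between -0.04 and 0.04 m and y of tall_cap_center in the frame of tray between -0.04 and 0.04 m and height (world z) of tall_cap_center below 0.024 m and angle between tall_cap_center's own z axis and vertical below 0.2 rad and linear speed of tall_cap below 0.02 m/s and distance of short_cap_center from where it was at the start of the episode below 0.01 m); the robot touches nothing.
It fails at once if the cap falls onto the bench outside the tray (height (world z) of tall_cap_center below 0.035 m and horizontal distance between tall_cap_center and tray above 0.11 m).
It fails at once if the cap is dropped into the tray from more than about 30 mm (height (world z) of tall_cap_center below 0.06 m and linear speed of tall_cap above 0.8 m/s).
It fails at once if the shorter lens's cap is taken off or knocked (moved by more than 10 mm) (distance of short_cap_center from where it was at the start of the episode above 0.01 m).
It also fails if it takes over 45 s, if anything falls off the work surface, if the arm or the gripper's body presses on something with over 40 N, if the wrist force passes 120 N, or if a joint passes its speed limit or range.

## Working session

There is one attempt and no reset: what is moved stays moved. The work goes in short steps, Python scripts to look and compute and a shell command to move; the robot and the scene stay as the last step left them, time stands still between calls to the robot, and variables do not carry over. Pictures are saved under pics/ and viewed, at most 10 in all, crops included, and the job is handed in when it is done.

```bash
mkdir -p pics
python3 - <<'E'
from cell import *
import cv2,numpy as np
s=observe();print(s['tool_pos'],s['tool_rot'],s['t'],s['grip_width'])
ims=[]
for n in("scene","side"):
    d=get_image(n);ims.append(d["frame"][:,:,::-1]);print(n,d["fovy"],d["cx"],d["cy"],d["origin"],d["rotation"])
    cv2.imwrite(f"pics/{n}0.png",ims[-1])
    np.savez(f"{n}0.npz",**{k:np.array(v) for k,v in d.items()})
E
```

```text
[ 229.13404994 -687.3389517   217.76431163] [-3.14004183e+00  1.36477472e-04  3.21864265e-01] 0.0 0.9972167286612647
scene 50.69630716933509 250.08053302945785 188.40054401720488 [-12.57883694 522.18620091 854.53174741] [-2.33071104e+00  2.70234396e-04 -2.31481580e+00]
side 54.84564215732821 255.29787262400237 185.3058124857134 [-79.86865125 623.15622163 576.05331366] [-2.05170075 -0.00902597 -2.35148323]
```

View pics/scene0.png

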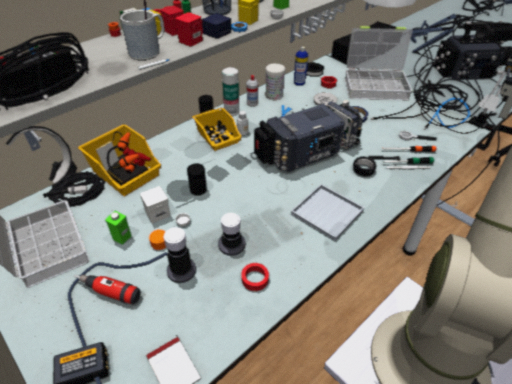

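View pics/side0.png

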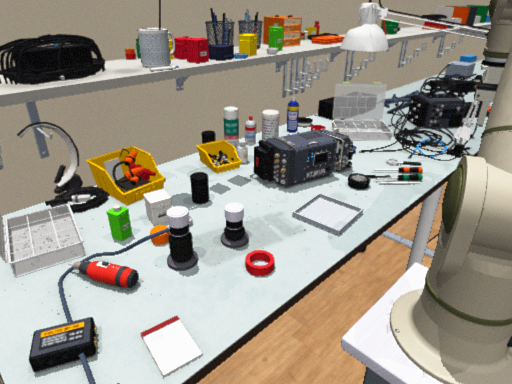

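Both views show the taller capped lens at scene (176,240) / side (178,222), the shorter one at scene (231,225) / side (234,215), and the tray at scene (328,212). The orange cap at scene (159,240) is a look-alike. A black cylinder at (197,180) and a white ring at (183,220) are not part of the job. The lens at (176,240) fits: it has a bare-metal cap and the longer barrel. I'll confirm in a crop and find the cap tops.

```bash
cat > h.py <<'E'
import numpy as np,cv2
from scipy.spatial.transform import Rotation as R
def ray(d,p):
    f=192/np.tan(np.radians(float(d["fovy"]))/2)
    v=np.array([(p[0]-float(d["cx"]))/f,(p[1]-float(d["cy"]))/f,1])
    r=np.array(d["rotation"]); M=R.from_euler('xyz',r).as_matrix() if r.size==3 else r
    return np.array(d["origin"]),M@v
def plane(d,p,z):
    o,v=ray(d,p); return o+v*(z-o[2])/v[2]
def cross(d1,p1,d2,p2):
    o1,v1=ray(d1,p1);o2,v2=ray(d2,p2)
    s=np.linalg.lstsq(np.c_[v1,-v2],o2-o1,rcond=None)[0]
    return (o1+v1*s[0]+o2+v2*s[1])/2
E
python3 - <<'E'
from h import *
A=np.load("scene0.npz");B=np.load("side0.npz")
for n,d in(("sc",A),("si",B)):
    g=cv2.cvtColor(d["frame"],cv2.COLOR_RGB2GRAY)
    print(n,[np.round(plane(d,p,z)) for p,z in (((176,234),140),((231,219),100),((329,211),4))] if n=="sc" else [np.round(plane(d,p,z)) for p,z in (((178,212),140),((234,208),100),((328,212),4))])
c=[cv2.resize(d["frame"][180:290,140:290,::-1],None,fx=2.66,fy=3.3*.8,interpolation=cv2.INTER_CUBIC) for d in(A,B)]
t=[cv2.resize(d["frame"][175:250,280:380,::-1],(c[0].shape[1],300),interpolation=cv2.INTER_CUBIC) for d in(A,B)]
cv2.imwrite("pics/crop1.png",np.vstack([np.hstack(c),np.hstack(t)]))
E
```

```text
sc [array([544., 240., 140.]), array([522.,  95., 100.]), array([ 423., -187.,    4.])]
si [array([539., 247., 140.]), array([515., 102., 100.]), array([ 427., -187.,    4.])]
```

View pics/crop1.png

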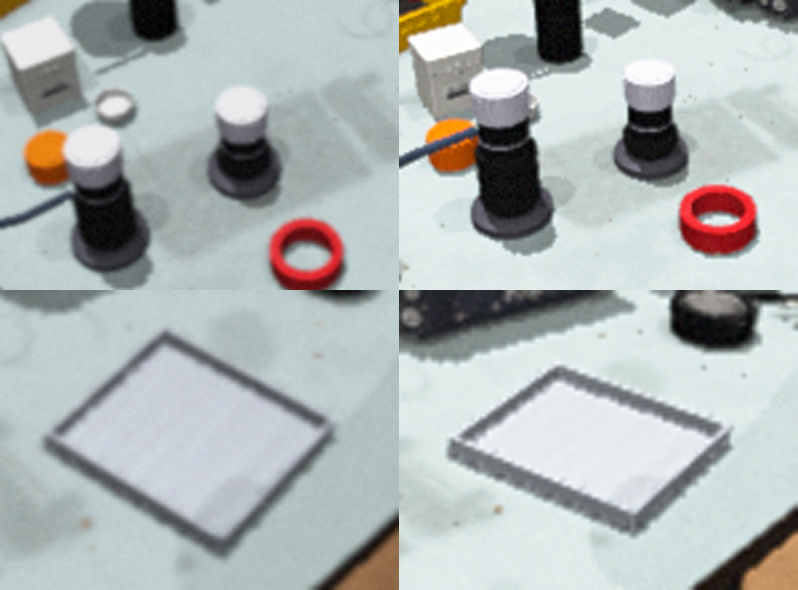

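The crop confirms it: the lens on the left, scene (176,240), has the longer barrel and a bare-metal cap. The one at (231,225) is the short lens. The tray's rim corners show clearly. I'll move towards the lens at height while computing the tray centre.

```bash
python3 -m handwheel '20 -16.5 -2 0 93;20 -16.5 -2 0 93;20 -16.5 -2 0 93;20 -16.5 -2 0 93;20 -16.5 -2 0 93;20 -16.5 -2 0 93;20 -16.5 -2 0 93;20 -16.5 -2 0 93;20 -16.5 -2 0 93;20 -16.5 -2 0 93;20 -16.5 -2 0 93;20 -16.5 -2 0 93;20 -16.5 -2 0 93;20 -16.5 -2 0 93;20 -16.5 -2 0 93;20 -16.5 -2 0 93;20 -16.5 -2 0 93;20 -16.5 -2 0 93;20 -16.5 -2 0 93;20 -16.5 -2 0 93'
python3 - <<'E'
from h import *
from cell import *
A=np.load("scene0.npz");B=np.load("side0.npz")
a=[(291.8,212.5),(321.5,185.8),(362.8,210.5),(335.5,240)]
k=lambda x,y:(280+(x-399)/4,175+(y-290)/4)
b=[k(450,440),k(560,367),k(730,430),k(633,517)]
for d,p in((A,a),(B,b)):
    P=np.array([plane(d,q,18)[:2] for q in p]);print(P.round(),P.mean(0).round())
print(plane(A,(275,165),0).round(),plane(A,(365,135),0).round())
s=observe();print(s['tool_pos'],s['tool_rot'],s['qpos'])
E
```

```text
t: 1.77
tool_pos: [504.7, -247.0, 258.5]
tool_rot: [-3.141, 0.0, 0.322]
wrist_force: [0.2, -0.4, 0.2]
grip_width: 0.998
grip_force: 0.0
[[ 483.  -94.]
 [ 498. -240.]
 [ 352. -247.]
 [ 337. -106.]] [ 417. -172.]
[[ 483.  -92.]
 [ 493. -237.]
 [ 350. -250.]
 [ 337. -105.]] [ 416. -171.]
[ 676. -221.   -0.] [ 575. -574.    0.]
[ 504.72378605 -246.99532185  258.52196483] [-3.14133114e+00  4.25569932e-04  3.21823616e-01] [ 0.4037966   0.35941251 -0.06718803  1.92966846  0.03140083  0.85399553
 -0.92872802]
```

Tray centre is about (417,-172). Joint 7 has room for the anticlockwise turn at the current yaw. Next I hover over the tall lens.

```bash
python3 -m handwheel '9.5 -22.7 1 0 93;9.5 -22.7 1 0 93;9.5 -22.7 1 0 93;9.5 -22.7 1 0 93;9.5 -22.7 1 0 93;9.5 -22.7 1 0 93;9.5 -22.7 1 0 93;9.5 -22.7 1 0 93;9.5 -22.7 1 0 93;9.5 -22.7 1 0 93;9.5 -22.7 1 0 93;9.5 -22.7 1 0 93;9.5 -22.7 1 0 93;9.5 -22.7 1 0 93;9.5 -22.7 1 0 93;9.5 -22.7 1 0 93;9.5 -22.7 1 0 93;9.5 -22.7 1 0 93;9.5 -22.7 1 0 93;0 0 0 0 93'
python3 - <<'E'
from h import *
from cell import *
s=observe();d=get_image("wrist");T=np.array(d["T_tool_cam"])
Rt=R.from_euler('xyz',s['tool_rot']).as_matrix()
d["origin"]=Rt@T[:3,3]+s['tool_pos'];d["rotation"]=Rt@T[:3,:3]
print(s['tool_pos'],s['tool_rot'],s['qpos'],d["origin"])
np.savez("w1.npz",**{k:np.array(v) for k,v in d.items()})
cv2.imwrite("pics/w1.png",d["frame"][:,:,::-1])
# projected expected position
f=192/np.tan(np.radians(d["fovy"])/2)
v=d["rotation"].T@(np.array([541,243,140])-d["origin"]);print(v[:2]/v[2]*f+[d["cx"],d["cy"]],24*f/v[2])
E
```

```text
t: 3.43
tool_pos: [538.6, 223.7, 239.2]
tool_rot: [-3.139, -0.0, 0.327]
wrist_force: [-0.5, 0.1, 0.2]
grip_width: 1.0
grip_force: 0.0
[538.63413228 223.67600302 239.15000966] [-3.13897191e+00 -4.52824382e-04  3.27473082e-01] [-0.3671089   0.41062009 -0.17018704  1.90229472  0.08797763  0.83494951
 -1.8257831 ] [608.10010109 246.29577038 404.76775001]
[239.1550629  183.28374089] 26.46729765922462
```

View pics/w1.png

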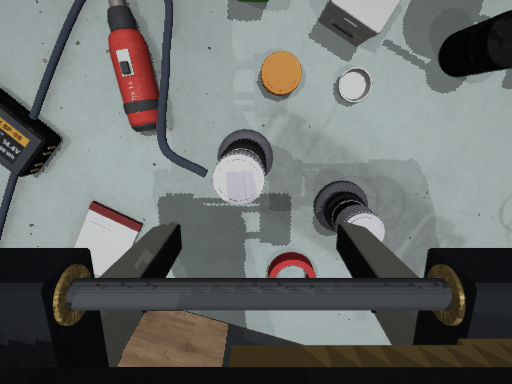

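The wrist view shows the tall cap at about (238,180), within 3 px of the prediction. The short cap is at (363,230). I'll refine the cap centre.

Run:
```python
from h import *
d=np.load("w1.npz");g=cv2.medianBlur(cv2.cvtColor(d["frame"],cv2.COLOR_RGB2GRAY),5)
c=cv2.HoughCircles(g[130:230,190:290],cv2.HOUGH_GRADIENT,1,10,param1=100,param2=8,minRadius=24,maxRadius=29)
c=c[0][:4];print(c+[190,130,0])
for x,y,r in c[:3]:
    P=plane(d,(x+190,y+130),140);D=P[:2]-[538.6,223.7];a=.325
    print(P.round(1),"tool dx dy",(D@[np.cos(a),np.sin(a)]).round(1),(D@[np.sin(a),-np.cos(a)]).round(1))
```

```text
[[237.5        179.5         26.20000076]
 [245.5        156.5         27.29999924]]
[543.9 245.5 140. ] tool dx dy 12.0 -19.0
[566.  245.1 140. ] tool dx dy 32.9 -11.5
```

```bash
python3 -m handwheel '4 -6 0 0 93;4 -6 0 0 93;3.5 -6.5 0 0 93;0 0 11 0 93;0 0 11 0 93;0 0 11 0 93;0 0 11 0 93;0 0 11 0 93;0 0 11 0 93;0 0 11 0 93;0 0 11 0 93;0 0 11 0 93;0 0 11 0 93;0 0 11 0 93;0 0 11 0 93;0 0 0 0 93;0 0 0 0 93'
python3 - <<'E'
from h import *
from cell import *
s=observe();d=get_image("wrist");print(s["tool_pos"],s["tool_rot"],s["qpos"][6])
cv2.imwrite("pics/w2.png",d["frame"][:,:,::-1])
E
```

```text
t: 4.9
tool_pos: [543.9, 239.1, 106.9]
tool_rot: [3.141, 0.001, 0.322]
wrist_force: [-0.0, -0.3, -0.1]
grip_width: 1.001
grip_force: 0.0
[543.92240871 239.12903128 106.8790521 ] [3.14139500e+00 1.34386532e-03 3.21902335e-01] -1.8986615526232213
```

View pics/w2.png

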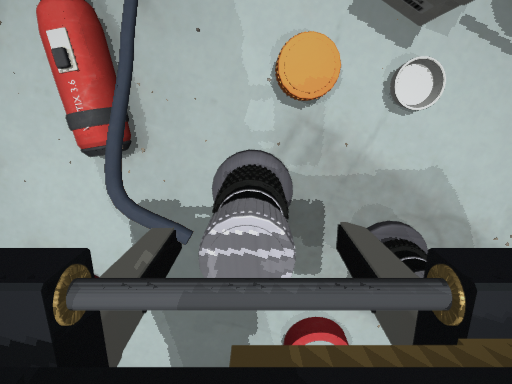

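The cap sits between the fingers, centred at column ~248 against the finger midline at 259, about 5.5 mm off. I'll correct that and grip.

```bash
python3 -m handwheel '0.5 -2.7 0 0 93;0.5 -2.7 0 0 93;0 0 0 0 93;0 0 0 0 40;0 0 0 0 40;0 0 0 0 40;0 0 0 0 40;0 0 0 0 40;0 0 0 0 40;0 0 0 0 40;0 0 0 0 40;0 0 0 0 40;0 0 0 0 40' 40
```

```text
t: 6.03
tool_pos: [543.5, 244.6, 107.6]
tool_rot: [3.142, 0.0, 0.322]
wrist_force: [0.3, 0.0, 0.1]
grip_width: 0.516
grip_force: 40.0
```

```bash
python3 -m handwheel '0 0 -0.2 -6 40;0 0 -0.2 -6 40;0 0 -0.2 -6 40;0 0 -0.2 -6 40;0 0 -0.2 -6 40;0 0 -0.2 -6 40;0 0 -0.2 -6 40;0 0 -0.2 -6 40;0 0 -0.2 -6 40;0 0 -0.2 -6 40;0 0 0 0 40;0 0 0 0 40'; python3 -c "
from cell import *
s=observe();print(s['moment'],s['qpos'])"
```

```text
t: 7.03
tool_pos: [543.5, 244.4, 109.4]
tool_rot: [-3.141, -0.0, 1.365]
wrist_force: [-0.6, 0.2, -0.2]
grip_width: 0.512
grip_force: 40.0
[-0.06133603 -0.04724275 -0.03362127] [-0.22424662  0.6188253  -0.43504456  1.9740496   0.42236155  0.63782036
 -1.13815838]
```

```bash
python3 -m handwheel '0 0 -0.2 -6 40;0 0 -0.2 -6 40;0 0 -0.2 -6 40;0 0 -0.2 -6 40;0 0 -0.2 -6 40;0 0 -0.2 -6 40;0 0 -0.2 -6 40;0 0 -0.2 -6 40;0 0 -0.2 -6 40;0 0 -0.2 -6 40;0 0 -0.2 -6 40;0 0 -0.2 -6 40;0 0 -0.2 -6 40;0 0 -0.2 -6 40;0 0 -0.2 -6 40;0 0 -0.2 -6 40;0 0 0 0 40'; python3 -c "
from cell import *
s=observe();print(s['moment'],s['qpos'])"
```

```text
t: 8.45
tool_pos: [543.4, 245.0, 112.5]
tool_rot: [3.141, -0.001, 3.046]
wrist_force: [1.5, 1.1, -1.3]
grip_width: 0.511
grip_force: 40.0
[ 0.32039648 -0.19641059  0.0066467 ] [ 0.0493215   0.73761736 -0.88713187  1.9545218   0.77859016  0.8348206
  0.20195584]
```

Turned 156°. Now I lift slowly while watching the force.

```bash
python3 -m handwheel '0 0 -2 0 40;0 0 -2 0 40;0 0 -3 0 40;0 0 -4 0 40;0 0 -5 0 40;0 0 -6 0 40;0 0 -8 0 40;0 0 -10 0 40;0 0 -10 0 40;0 0 -10 0 40;0 0 -10 0 40;0 0 0 0 40'
python3 - <<'E'
from h import *
from cell import *
s=observe();print(s["tool_pos"],s["tool_rot"],s["qpos"]);fr=[get_image(n)["frame"][:,:,::-1] for n in("wrist","side")]
cv2.imwrite("pics/lift.png",cv2.resize(np.hstack(fr),(800,300)))
E
```

```text
t: 9.45
tool_pos: [544.2, 245.4, 185.2]
tool_rot: [3.14, 0.002, 3.044]
wrist_force: [0.4, -0.3, -0.3]
grip_width: 0.508
grip_force: 40.0
[544.2326124  245.35813464 185.22390183] [3.14002878e+00 2.43847050e-03 3.04424598e+00] [ 0.1035317   0.65813246 -0.96624805  1.89631374  0.66985805  0.94691893
  0.29227593]
```

View pics/lift.png

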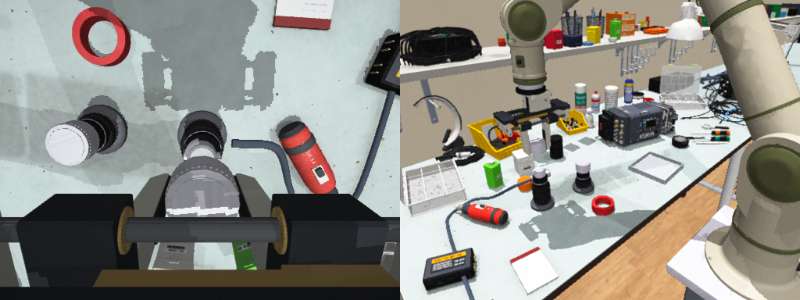

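The cap is clear of the neck, level in the fingers, and the short lens is untouched. Now I carry it to the tray at (417,-172).

```bash
python3 -m handwheel '2 -10 0 0 40;4.5 -22 0 0 40;4.5 -22 0 0 40;4.5 -22 0 0 40;4.5 -22 0 0 40;4.5 -22 0 0 40;4.5 -22 0 0 40;4.5 -22 0 0 40;4.5 -22 0 0 40;4.5 -22 0 0 40;4.5 -22 0 0 40;4.5 -22 0 0 40;4.5 -22 0 0 40;4.5 -22 0 0 40;4.5 -22 0 0 40;4.5 -22 0 0 40;4.5 -22 0 0 40;4.5 -22 0 0 40;4.5 -22 0 0 40;2 -20 0 0 40'
python3 -m handwheel '0 0 0 0 40;0 0 0 0 40'
python3 - <<'E'
from h import *
from cell import *
s=observe();D=np.array([417,-172])-s["tool_pos"][:2];a=s["tool_rot"][2]
print(s["tool_pos"],s["tool_rot"],s["qpos"],D@[np.cos(a),np.sin(a)],D@[np.sin(a),-np.cos(a)])
E
```

```text
t: 11.22
tool_pos: [415.6, -172.7, 182.2]
tool_rot: [-3.141, -0.002, 3.044]
wrist_force: [1.2, 0.1, -0.5]
grip_width: 0.517
grip_force: 40.0
t: 11.38
tool_pos: [416.4, -172.1, 182.2]
tool_rot: [3.141, -0.001, 3.042]
wrist_force: [-0.0, 0.0, -0.2]
grip_width: 0.513
grip_force: 40.0
[ 416.41550786 -172.14621732  182.22411809] [ 3.14125419e+00 -1.32268230e-03  3.04168621e+00] [ 1.045249    0.52860492 -1.08853107  2.20202414  0.67282297  0.79852194
  0.98223701] -0.5669938056924431 0.20378564805325322
```

```bash
python3 -m handwheel '0 0 10 0 40;0 0 10 0 40;0 0 10 0 40;0 0 10 0 40;0 0 10 0 40;0 0 10 0 40;0 0 10 0 40;0 0 10 0 40;0 0 10 0 40;0 0 10 0 40;0 0 10 0 40;0 0 10 0 40;0 0 10 0 40;0 0 10 0 40;0 0 10 0 40;0 0 8 0 40;0 0 0 0 40;0 0 0 0 40'
python3 - <<'E'
from h import *
from cell import *
s=observe();print(s["tool_pos"],s["tool_rot"],s["qpos"]);fr=[get_image("wrist")["frame"][:,:,::-1],get_image("side")["frame"][130:322,220:476,::-1]]
cv2.imwrite("pics/low.png",np.hstack([cv2.resize(f,(400,300)) for f in fr]))
E
```

```text
t: 12.88
tool_pos: [417.2, -169.7, 24.1]
tool_rot: [3.141, -0.002, 3.047]
wrist_force: [0.3, 0.1, -0.4]
grip_width: 0.511
grip_force: 40.0
[ 417.23905552 -169.67603091   24.08093451] [ 3.14050819e+00 -1.79812462e-03  3.04704112e+00] [ 0.77177766  0.74649567 -0.75056631  2.33082304  1.17743054  0.52424034
  0.52291541]
```

View pics/low.png

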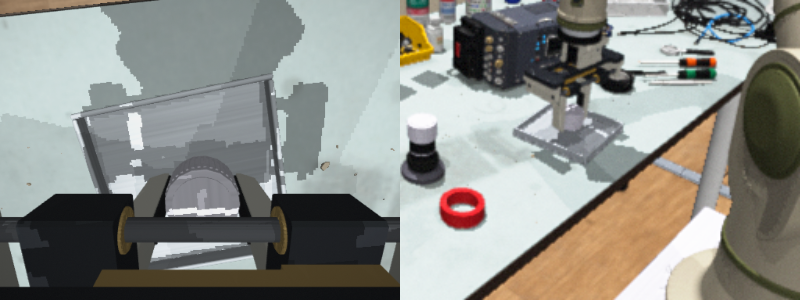

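The cap is over the tray floor, inside the walls and level. I lower it, watching the force.

```bash
python3 -m handwheel '0 0 3 0 40;0 0 3 0 40;0 0 3 0 40;0 0 2 0 40;0 0 2 0 40;0 0 2 0 40;0 0 1 0 40;0 0 0 0 40;0 0 0 0 40'
```

```text
t: 13.73
tool_pos: [417.6, -171.1, 8.8]
tool_rot: [3.142, -0.0, 3.045]
wrist_force: [0.1, 0.7, -1.5]
grip_width: 0.509
grip_force: 40.0
```

```bash
python3 -m handwheel '0 0 1 0 40;0 0 1 0 40;0 0 0.3 0 40;0 0 0 0 40;0 0 0 0 40'; python3 -m handwheel '0 0 0 0 50;0 0 0 0 52;0 0 0 0 55;0 0 0 0 60;0 0 0 0 63;0 0 0 0 63;0 0 0 0 63' 10
```

```text
t: 14.15
tool_pos: [417.6, -171.1, 6.5]
tool_rot: [-3.142, -0.0, 3.045]
wrist_force: [-0.1, -0.0, -0.9]
grip_width: 0.511
grip_force: 40.0
t: 14.73
tool_pos: [417.6, -171.1, 6.5]
tool_rot: [-3.142, 0.0, 3.045]
wrist_force: [-0.7, -0.4, -0.2]
grip_width: 0.677
grip_force: 0.0
```

```bash
python3 -m handwheel '0 0 -2 0 63;0 0 -4 0 63;0 0 -6 0 63;0 0 -10 0 63;0 0 -12 0 63;0 0 -12 0 63;0 0 -12 0 63;0 0 -12 0 63;0 0 -12 0 63;0 0 -12 0 63;0 0 -12 0 63;0 0 -12 0 63;0 0 -12 0 63;0 0 -12 0 63;0 0 0 0 63;0 0 0 0 63;0 0 0 0 63'
python3 - <<'E'
from h import *
from cell import *
fr=[get_image("wrist")["frame"][:,:,::-1],get_image("side")["frame"][130:322,200:456,::-1]]
cv2.imwrite("pics/end.png",np.hstack([cv2.resize(f,(400,300)) for f in fr]))
E
```

```text
t: 16.15
tool_pos: [417.3, -171.2, 148.2]
tool_rot: [-3.141, -0.0, 3.044]
wrist_force: [0.5, 0.1, -1.0]
grip_width: 0.678
grip_force: 0.0
```

View pics/end.png

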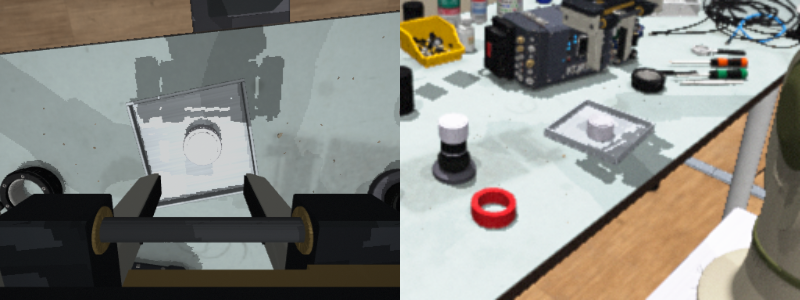

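The cap lies flat near the middle of the tray, at wrist crop (203,145). The short lens is still capped and the gripper is clear, so I hand the job in.

```bash
python3 -c "
from cell import *
print(job_done())"
```

```text
the job is handed in; nothing more can be done
None
```

I unscrewed the taller lens's cap and laid it flat, open side down, near the middle of the tray; the shorter lens is still capped, and I handed the job in at about 16 s (the hand-in gave no verdict).

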